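# Tag the softest spring foot

### The arm

A 7-joint arm with a two-finger parallel gripper is mounted at the origin on a cart in front of the work surface, level with it; the furniture and walls round the work are solid. World frame = base frame: x ahead of the robot, y to its left, z up, the work surface at z = 0. Lengths are in m, angles in rad, forces in N, time in s.
With the tool pointing down it reaches from about 0.425 to 0.925 m from the base axis. Payload 6.8 kg.
Tool frame: the origin (TCP) lies on the front face of the gripper's body, between the roots of the fingers; the fingertips stand 73 mm ahead of it and the grasp point (between the pads) lies 54 mm ahead of it (env.nose_length is the distance from the TCP to the fingertips, in m); z points along the fingers, y is the direction in which the jaws open and shut (so a half turn about z gives the same grasp; the last joint's range is limited). The gripper opens to 85 mm and grips with 20 to 120 N. Pads are 22 mm wide; open, the fingers measure 114 mm over their backs; the gripper's body (76 mm by 85 mm) begins 54 mm behind the grasp point. The pads swing forward as they close: fully open they stand 13 mm farther back than shut.
Start: joints at [-1.352, 0.477, 0.022, 1.555, -0.011, 1.109, -0.083], TCP at [0.217, 0.639, 0.304] pointing down, gripper open.
Joint ranges: [-2.96, 2.96], [-0.34, 2.1], [-1.41, 1.46], [0.24, 2.44], [-1.37, 4.51], [0.17, 1.92], [-2.96, 2.96]. Speed limits (rad/s): [2.39, 2.39, 3.14, 3.14, 3.14, 3.14, 3.14].

### API

Orientations are given as a unit quaternion [w, x, y, z].
In Python, from cell import env, kin, camera, calibration, job gives the robot as it stands. The module is installed in compiled form; this text tells all that it offers. Calls block until the motion is done:
- env.reach(position, orientation): joint-space move of the TCP to a pose.
- env.movel(position, velocity=0.15, rot=None, stop_force=None): straight line of the TCP; rot=None keeps the orientation; velocity is the mean speed in m/s. With stop_force (N) it stops when the force on the tool has changed by that much, and returns True; else False.
- env.goto_joints(angles): joint-space move.
- env.grip(opening, f_grip=None): finger opening in m; f_grip is the grip in N (None keeps the last); returns when the fingers have stopped.
- env.dwell(seconds).
- kin.inverse_kinematics(position, orientation): joint angles nearest the present ones, or None.
- env.get_state(): the state.
- camera(name): name is "scene" or "top" or "wrist"; returns (picture, depth): 480x640x3 uint8, blue, green, red; 480x640 float32, m along the optical axis (not along the pixel's ray), 0 where there is no reading.
- calibration(name): a dict with "fx", "fy", "cx", "cy" (pixels), "rvec" (rotation vector, rad) and "tvec" (3), from world to camera coordinates, as OpenCV has them. Camera axes: x right, y down, z forward; pixel columns grow to the right and rows downward; lengths in m; the calibration is good to about 2 mm. A picture is of the moment at which its call begins: read the wrist's pose just before it. calibration takes no time and is no camera call; for the wrist camera it gives the pose at the moment of the call.
A pose or a line that the arm cannot do raises env.PlanningError and nothing moves.
- job.job_done(): hands the job in, once; it reports no verdict.
The state is a dict: "time": time; "qpos": joint angles; "joint_velocities": joint speeds; "joint_torque": joint torques, N m; "tcp_pos": TCP position; "orientation": TCP orientation; "force": force on the tool from outside, world axes, zero at the start; "torque": the same for the moment, N m; "opening": finger opening in m.
Only numpy, scipy, OpenCV 4.12 (cv2) and the standard library are available. Lean on these libraries where they do the work, as an engineer would, in place of code of your own. Each camera call takes 0.05 s, during which the arm holds its last target. There are 200 camera calls.

### The job

Three spring feet for a laboratory balance stand in a row on the aluminium plate, each with a yellow tag in front of it. Nothing is to be gripped or lifted: with the fingertips, press the three black pads down one at a time, from left to right as seen from the robot, each by about 5 mm or more, to feel which has the softest spring. Then push the tag of the softest foot all the way down, leave the other two tags up and the things standing around where they are, and move clear.

Things in the scene. Friction and masses are not known exactly. Their poses are not given: they have to be found in the camera images.
- test_plate: aluminium plate, 112 x 236 x 10 mm, fixed on the steel drainer left of the meter. Origin under its centre, at z = 3 mm; x points away from the robot, y to the robot's left (turned 0.1 to 0.4 rad). Three round spring feet, 80 mm apart, stand along y at x = +21 mm; in front of each, 54 mm nearer the robot (x = -33 mm), its yellow tag in a black guide, 32 mm high
- pad_left_top (a point): top centre of the left foot's black rubber pad at rest, 65 mm above z = 0 (a fixed mark, it does not follow the pad). The pad, 38 mm across, goes straight down up to 10 mm and springs back. The springs look alike: 0.5 to 2.2 N/mm, each at least 1.5 times as stiff as the next softer, preload under 3 N; which foot stands where is drawn anew each time
- tag_left_top (a point): centre of the top face of the left foot's yellow tag, 16 x 32 mm (32 along the row); it moves with the tag. About 52 mm above z = 0 while up, 38 mm when fully down
- tag_left (a joint): how far the left tag is pushed down: 0 to 2 mm at the start (up), 0.014 m fully down on its guide. It slides straight down against a friction of about 3 N and stays where it is left
- pad_middle_top (a point): top centre of the middle foot's black rubber pad at rest, 65 mm above z = 0 (a fixed mark, it does not follow the pad). The pad, 38 mm across, goes straight down up to 10 mm and springs back. The springs look alike: 0.5 to 2.2 N/mm, each at least 1.5 times as stiff as the next softer, preload under 3 N; which foot stands where is drawn anew each time
- tag_middle_top (a point): centre of the top face of the middle foot's yellow tag, 16 x 32 mm (32 along the row); it moves with the tag. About 52 mm above z = 0 while up, 38 mm when fully down
- tag_middle (a joint): how far the middle tag is pushed down: 0 to 2 mm at the start (up), 0.014 m fully down on its guide. It slides straight down against a friction of about 3 N and stays where it is left
- pad_right_top (a point): top centre of the right foot's black rubber pad at rest, 65 mm above z = 0 (a fixed mark, it does not follow the pad). The pad, 38 mm across, goes straight down up to 10 mm and springs back. The springs look alike: 0.5 to 2.2 N/mm, each at least 1.5 times as stiff as the next softer, preload under 3 N; which foot stands where is drawn anew each time
- tag_right_top (a point): centre of the top face of the right foot's yellow tag, 16 x 32 mm (32 along the row); it moves with the tag. About 52 mm above z = 0 while up, 38 mm when fully down
- tag_right (a joint): how far the right tag is pushed down: 0 to 2 mm at the start (up), 0.014 m fully down on its guide. It slides straight down against a friction of about 3 N and stays where it is left
- rubber_stopper: red-brown rubber stopper, 35 mm across, 26 mm high, loose bystander on the worktop; origin at the centre of its underside
- vial_2: sample vial with blue cap, 27 mm across, 58 mm high, loose bystander on the worktop; origin at the centre of its underside
- buffer_7: white-capped bottle with a green band, 49 mm across, 100 mm high, loose bystander on the worktop; origin at the centre of its underside
- petri_base: clear petri dish, 62 mm across, 13 mm high, loose bystander on the worktop; origin at the centre of its underside

How it is judged:
On the way, in this order (a step that is already met when the one before it is completed fails the run):
1. the left pad is pressed down by at least 3.5 mm (((horizontal distance between core_a and pad_left_top below 0.02 m and height (world z) of core_a below 0.0575 m) or (horizontal distance between core_b and pad_left_top below 0.02 m and height (world z) of core_b below 0.0575 m) or (horizontal distance between core_c and pad_left_top below 0.02 m and height (world z) of core_c below 0.0575 m))), for 0.1 s.
2. the middle pad is pressed down by at least 3.5 mm (((horizontal distance between core_a and pad_middle_top below 0.02 m and height (world z) of core_a below 0.0575 m) or (horizontal distance between core_b and pad_middle_top below 0.02 m and height (world z) of core_b below 0.0575 m) or (horizontal distance between core_c and pad_middle_top below 0.02 m and height (world z) of core_c below 0.0575 m))), for 0.1 s.
3. the right pad is pressed down by at least 3.5 mm (((horizontal distance between core_a and pad_right_top below 0.02 m and height (world z) of core_a below 0.0575 m) or (horizontal distance between core_b and pad_right_top below 0.02 m and height (world z) of core_b below 0.0575 m) or (horizontal distance between core_c and pad_right_top below 0.02 m and height (world z) of core_c below 0.0575 m))), for 0.1 s.
4. the tag of the softest foot is pushed down by at least 12 of its 14 mm (((horizontal distance between core_a and pad_left_top below 0.02 m and value of joint tag_left above 0.012 m and value of joint each of tag_middle, tag_right below 0.004 m) or (horizontal distance between core_a and pad_middle_top below 0.02 m and value of joint tag_middle above 0.012 m and value of joint each of tag_left, tag_right below 0.004 m) or (horizontal distance between core_a and pad_right_top below 0.02 m and value of joint tag_right above 0.012 m and value of joint each of tag_left, tag_middle below 0.004 m))), for 0.1 s.
At the end, for the whole second after the job is handed in: the softest foot's tag is at least 12 mm down (14 mm is fully down), the other two tags are less than 4 mm down, all pads have sprung back to within 1.5 mm, and every bystander is within 20 mm of where it stood (((horizontal distance between core_a and pad_left_top below 0.02 m and value of joint tag_left above 0.012 m and value of joint each of tag_middle, tag_right below 0.004 m) or (horizontal distance between core_a and pad_middle_top below 0.02 m and value of joint tag_middle above 0.012 m and value of joint each of tag_left, tag_right below 0.004 m) or (horizontal distance between core_a and pad_right_top below 0.02 m and value of joint tag_right above 0.012 m and value of joint each of tag_left, tag_middle below 0.004 m)) and height (world z) of each of core_a, core_b, core_c above 0.0595 m and distance of each of rubber_stopper, vial_2, buffer_7, petri_base from where it was at the start of the episode below 0.02 m); the robot touches nothing.
It fails at once if the tag of a foot that is not the softest is pushed down by more than 4 mm ((value of joint tag_left above 0.004 m and not (horizontal distance between core_a and pad_left_top below 0.02 m)) or (value of joint tag_middle above 0.004 m and not (horizontal distance between core_a and pad_middle_top below 0.02 m)) or (value of joint tag_right above 0.004 m and not (horizontal distance between core_a and pad_right_top below 0.02 m))).
It fails at once if a bystander is shifted by more than 20 mm, lifted or tipped over (distance of any of rubber_stopper, vial_2, buffer_7, petri_base from where it was at the start of the episode above 0.02 m or angle between any of rubber_stopper, vial_2, buffer_7, petri_base's own z axis and vertical above 0.3 rad).
It also fails if it takes over 45 s, if anything falls off the work surface, if the arm or the gripper's body presses on something with over 40 N, if the wrist force passes 120 N, or if a joint passes its speed limit or range.

## Working session

There is one attempt and no reset: what is moved stays moved. The work goes in short steps, each a Python script; the robot and the scene stay as the last script left them, time stands still between calls to the robot, and variables do not carry over. Pictures are saved under pics/ and viewed, about 8 in all and at most 12, crops included, and the job is handed in when it is done.

```bash
mkdir -p pics
python3 - <<'E'
from cell import env,camera,calibration
import cv2,numpy as np
s=env.get_state();print(s)
for n in("top","scene"):
    p,d=camera(n);cv2.imwrite(f"pics/{n}0.png",p);np.savez(f"{n}0.npz",p=p,d=d);print(n,calibration(n))
E
```

```text
{'time': 0.0, 'qpos': array([-1.35208   ,  0.47782541,  0.02230979,  1.55642023, -0.01151114,
        1.10928849, -0.08308972]), 'joint_velocities': array([-0.00075128, -0.00111636, -0.00103827, -0.00037211, -0.00126331,
        0.00120331, -0.00107787]), 'joint_torque': array([-4.36618711e-04, -5.96452940e+01,  1.60743803e+00, -2.81195587e+01,
        1.24149580e-02,  9.54310235e-03, -3.52039763e-06]), 'tcp_pos': array([0.21653665, 0.63885695, 0.30292122]), 'orientation': array([-9.21855809e-05,  1.62655283e-01,  9.86682541e-01, -9.02294532e-04]), 'force': array([0.00368217, 0.21785056, 0.06319814]), 'torque': array([-0.01771397,  0.0136241 , -0.03845057]), 'opening': 0.08534245352658272}
top {'fx': 597.3634162913825, 'fy': 597.3634162913825, 'cx': 323.56115219732436, 'cy': 240.6856546361707, 'rvec': array([ 2.07013522, -2.13287523,  0.25462094]), 'tvec': array([0.21004697, 0.55452787, 1.16627057])}
scene {'fx': 456.8273520826651, 'fy': 456.8273520826651, 'cx': 319.10166414452266, 'cy': 238.61963523099527, 'rvec': array([ 2.04845949, -0.42675713,  0.24830809]), 'tvec': array([-0.40046737,  0.25171105,  0.62904721])}
```

View pics/top0.png

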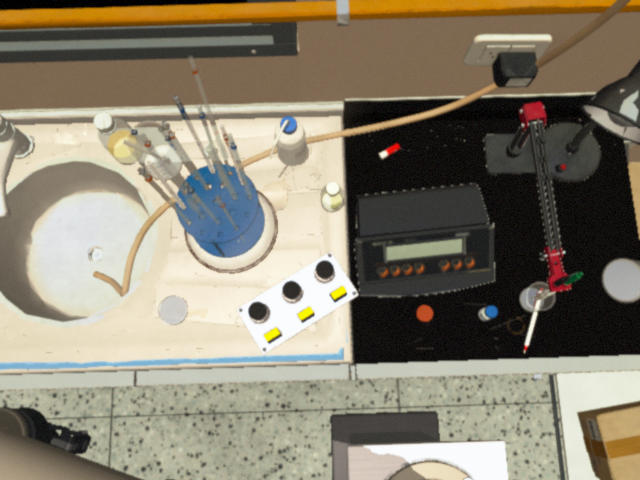

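View pics/scene0.png

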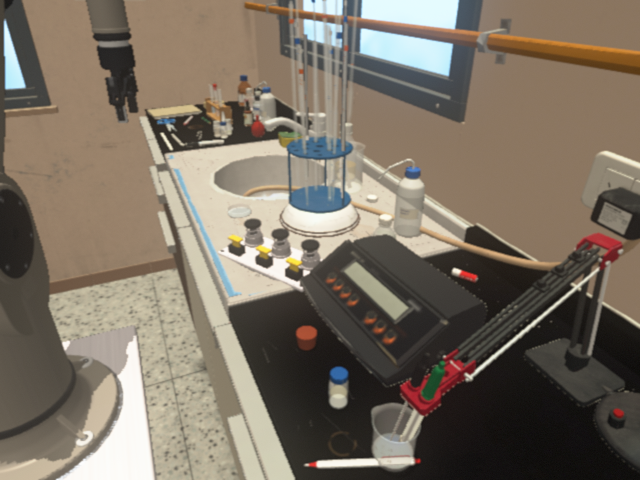

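The top view shows the pads at (259,312), (292,291) and (324,270), with the tags at (272,335), (306,314) and (338,293). The rack and bottle stand behind the plate and the meter is to its right. The scene view confirms that all tags are up.

```bash
cat > h.py <<'E'
import cv2,numpy as np
from scipy.spatial.transform import Rotation as R
def ray(c,uv,z):
    M=cv2.Rodrigues(c["rvec"])[0];o=-M.T@c["tvec"]
    d=M.T@np.array([(uv[0]-c["cx"])/c["fx"],(uv[1]-c["cy"])/c["fy"],1.]);return o+d*(z-o[2])/d[2]
def proj(c,P):
    K=np.array([[c["fx"],0,c["cx"]],[0,c["fy"],c["cy"]],[0,0,1]])
    return cv2.projectPoints(np.float64(P).reshape(-1,3),c["rvec"],c["tvec"],K,None)[0].reshape(-1,2)
def blobs(m,lo,hi):
    n,_,st,ce=cv2.connectedComponentsWithStats(m.astype(np.uint8));return [(ce[i],st[i]) for i in range(1,n) if lo<st[i][4]<hi]
def tags(p):
    h=cv2.cvtColor(p,cv2.COLOR_BGR2HSV);return (abs(h[...,0].astype(int)-28)<8)&(h[...,1]>170)&(h[...,2]>120)
E
python3 - <<'E'
from h import *
from cell import calibration
c=calibration("top");f=np.load("top0.npz");p,d=f["p"],f["d"]
m=tags(p);m[:,:230]=0;m[:,360:]=0;m[:280]=0;m[350:]=0
T=sorted([ray(c,b,.052) for b,s in blobs(m,30,500)],key=lambda a:-a[1]);print(np.round(T,4))
dk=(p.max(2)<70);dk[:,:240]=0;dk[:,342:]=0;dk[:250]=0;dk[330:]=0
for b,s in blobs(dk,60,900):print(b,s)
# upper surface by depth: pixels to world, z map
M=cv2.Rodrigues(c["rvec"])[0];v,u=np.mgrid[:480,:640]
P=np.stack([(u-c["cx"])/c["fx"]*d,(v-c["cy"])/c["fy"]*d,d],-1)-c["tvec"];W=P@M
z=W[...,2]
hm=(z>.058)&(z<.075)&(d>0);hm[:,:240]=0;hm[:,345:]=0;hm[:250]=0;hm[335:]=0
for b,s in blobs(hm,60,900):print("pad",b,s[4],ray(c,b,.065))
print("max z window meter",W[180:300,355:500,2].max(), "rack", z[150:280,170:290].max())
for n,(r,q) in {"buf":(197,332),"meter":(285,360)}.items():print(n,W[r,q])
cv2.imwrite("pics/crop.png",cv2.resize(p[245:360,225:375],None,fx=5,fy=5,interpolation=cv2.INTER_NEAREST))
hi=(z>.12)&(d>0);ww=W[hi];k=(ww[:,0]<.9);print("high pts near pads: min x",[(y,ww[(abs(ww[:,1]-y)<.05)&(ww[:,0]>.3),0].min().round(3) if ((abs(ww[:,1]-y)<.05)&(ww[:,0]>.3)).any() else None) for y in np.arange(-.1,.5,.1)])
E
```

```text
[[0.3739 0.3026 0.052 ]
 [0.4137 0.2349 0.052 ]
 [0.4535 0.1671 0.052 ]]
[324.49246231 269.28140704] [317 262  16  16 199]
[291.32512315 289.66009852] [284 282  16  16 203]
[257.36363636 310.59330144] [250 303  16  16 209]
pad [324.25291829 268.54085603] 257 [0.50207944 0.19377555 0.065     ]
pad [290.83520599 289.25468165] 267 [0.46157075 0.26253582 0.065     ]
pad [256.78021978 310.14652015] 273 [0.42141386 0.3314348  0.065     ]
max z window meter 1.2616993807208796 rack 1.2616993807208796
buf [0.65007099 0.17322928 0.07717456]
meter [0.46990626 0.12077697 0.04092522]
high pts near pads: min x [(np.float64(-0.1), np.float64(0.819)), (np.float64(0.0), np.float64(0.829)), (np.float64(0.1), np.float64(0.824)), (np.float64(0.20000000000000004), np.float64(0.752)), (np.float64(0.30000000000000004), np.float64(0.547)), (np.float64(0.4), np.float64(0.533))]
```

View pics/crop.png

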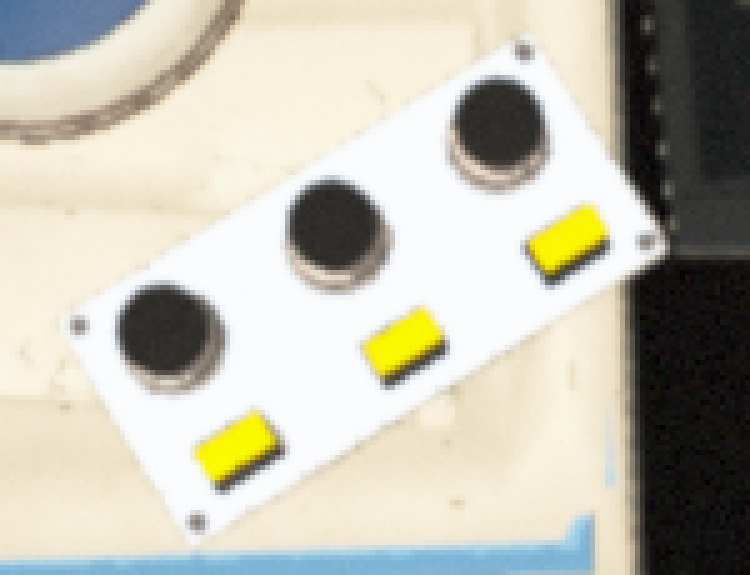

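```bash
cat >> h.py <<'E'
r=np.array([-.0404,.0688,0]);r/=np.linalg.norm(r);z=np.array([0,0,-1.])
def quat(s):
    y=s*r;q=R.from_matrix(np.c_[np.cross(y,z),y,z]).as_quat();return q[[3,0,1,2]]
PAD=np.array([[.4214,.3314],[.4616,.2625],[.5021,.1938]])
TAG=np.array([[.3739,.3026],[.4137,.2349],[.4535,.1671]])
E
python3 - <<'E'
from h import *
from cell import env,kin,camera,calibration
c=calibration("top");d=np.load("top0.npz")["d"]
M=cv2.Rodrigues(c["rvec"])[0];v,u=np.mgrid[:480,:640]
W=(np.stack([(u-c["cx"])/c["fx"]*d,(v-c["cy"])/c["fy"]*d,d],-1)-c["tvec"])@M
w=W[d>0]
print("meter z",W[200:295,360:400,2].max())
for a,b in((.1,.2),(.2,.3),(.3,.45),(.45,.7)):
    k=w[(w[:,2]>a)&(w[:,2]<b)&(w[:,0]>.25)&(w[:,0]<.75)&(w[:,1]>.1)&(w[:,1]<.6)]
    print(a,b,len(k),k.min(0) if len(k) else "",k.max(0) if len(k) else "")
print(env.nose_length)
q0=env.get_state()["qpos"]
for s in(1,-1):
    for P in(PAD[0],PAD[2],TAG[0],TAG[2]):print(s,np.round(kin.inverse_kinematics([*P,.16],quat(s)),2))
E
```

```text
meter z 1.2616993807208796
0.1 0.2 3876 [0.5326769  0.10112043 0.10000646] [0.74999274 0.5869906  0.19993913]
0.2 0.3 1137 [0.55138733 0.3244491  0.20000576] [0.67228339 0.45853238 0.29992061]
0.3 0.45 2759 [0.54732789 0.32248562 0.3000293 ] [0.67692054 0.4606206  0.44997883]
0.45 0.7 1311 [0.55370701 0.3233887  0.45025192] [0.68097906 0.46084157 0.62610593]
0.0726
1 [-0.73  0.44 -0.07  2.    0.04  0.7   1.28]
1 [-0.5   0.44  0.02  2.   -0.01  0.7   1.63]
1 [-0.76  0.37 -0.06  2.13  0.04  0.64  1.26]
1 [-0.53  0.37  0.05  2.13 -0.03  0.64  1.65]
-1 [-1.18  0.48  0.5   2.03 -0.35  0.71 -1.49]
-1 [-0.91  0.49  0.54  2.03 -0.38  0.71 -1.16]
-1 [-1.22  0.4   0.5   2.16 -0.32  0.65 -1.54]
-1 [-0.93  0.42  0.55  2.16 -0.35  0.66 -1.17]
```

Run:
```python
from h import *
from cell import env,camera,calibration
env.reach([.42,.26,.30],quat(1)); env.grip(0)
c=calibration("wrist");p,d=camera("wrist");cv2.imwrite("pics/w1.png",p)
s=env.get_state();print(s["time"],s["tcp_pos"],s["opening"],s["force"])
print(np.round(proj(c,np.c_[np.r_[PAD,TAG],[.065]*3+[.052]*3]),1))
for b,t in blobs(tags(p),200,9000):print("tag",b,t,ray(c,b,.052))
for b,t in blobs(p.max(2)<60,800,20000):print("dk",b,t,ray(c,b,.065))
```

```text
2.5 [0.42001407 0.25997687 0.29999901] -5.500205744531699e-05 [-0.11486169  0.26056137  0.81069383]
[[392.6 252.9]
 [294.3 252.7]
 [196.1 252.8]
 [392.9 182.1]
 [294.5 182.2]
 [195.9 182.2]]
dk [198.44825125 248.93647395] [ 176  228   46   43 1401] [0.49805354 0.19402983 0.065     ]
dk [295.90728022 248.94505495] [ 275  228   44   43 1456] [0.45811117 0.26204278 0.065     ]
dk [392.66866029 250.66028708] [371 228  45  44 836] [0.41970307 0.33036691 0.065     ]
```

View pics/w1.png

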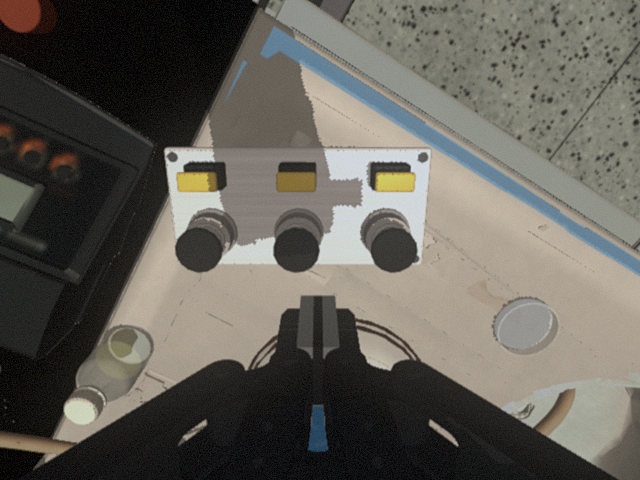

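The wrist view shows the tags at (196,182), (296,182) and (394,182), and the pads at about (199,249), (297,249) and (393,250). Both agree with the predictions to about 2 mm. Next I'll press the pads, left to right.

Run:
```python
from h import *
from cell import env
N=env.nose_length;P=[[.4206,.3309],[.4600,.2623],[.5003,.1939]]
for n,p in zip("LMR",P):
    env.movel([*p,.085+N],velocity=.12);env.movel([*p,.068+N],velocity=.05)
    env.dwell(.2);f0=env.get_state()["force"][2];D=[]
    for h in(.062,.060,.058,.0565):
        env.movel([*p,h+N],velocity=.02);env.dwell(.15)
        s=env.get_state();D.append((s["tcp_pos"][2]-N,s["force"][2]-f0))
    D=np.array(D);print(n,np.round(D.T,4),"slope N/mm",np.polyfit(D[:,0],D[:,1],1)[0]/1000,"lat",s["force"][:2],s["time"])
    env.movel([*p,.085+N],velocity=.12)
```

```text
L [[0.0623 0.0602 0.0582 0.0567]
 [2.2733 4.1431 4.6335 4.9937]] slope N/mm -0.47610211414994325 lat [1.32336468 1.0980256 ] 6.4667
M [[0.0623 0.0604 0.0586 0.0572]
 [3.1574 6.0504 7.5748 9.3299]] slope N/mm -1.1732116969553272 lat [-0.46387173  0.14993874] 10.1583
R [[ 0.0626  0.0609  0.0591  0.0579]
 [ 6.9903 10.0107 13.5447 16.7104]] slope N/mm -2.0648838179956375 lat [-3.53298118 -1.40314379] 13.85
```

The left foot is clearly the softest: about 5 N at 8 mm, against 9 N and 17 N for the other two. Next I'll push the left tag down.

Run:
```python
from h import *
from cell import env,camera,calibration
N=env.nose_length;p=[.3740,.3031]
env.movel([.5003,.1939,.11+N]);env.movel([*p,.11+N],velocity=.2);env.movel([*p,.06+N],velocity=.1);env.dwell(.2)
f0=env.get_state()["force"]
print(env.movel([*p,.034+N],velocity=.02,stop_force=18));env.dwell(.2)
s=env.get_state();print(s["tcp_pos"]-[0,0,N],s["force"]-f0)
env.movel([*p,.11+N],velocity=.1);env.movel([.42,.26,.30],velocity=.2)
c=calibration("wrist");im,d=camera("wrist");cv2.imwrite("pics/w2.png",im[120:300,120:480]);print(env.get_state()["time"],env.get_state()["force"])
im2,d2=camera("top");cv2.imwrite("pics/t2.png",im2)
for n,(u,v) in zip("LMR",[(394,182),(296,182),(196,182)]):
    h=[]
    M=cv2.Rodrigues(c["rvec"])[0]
    for dv in(-4,0,4):
        for du in(-8,0,8):
            q=d[v+dv,u+du];P=M.T@(np.array([(u+du-c["cx"])/c["fx"]*q,(v+dv-c["cy"])/c["fy"]*q,q])-c["tvec"]);h.append(P[2])
    print(n,np.round(h,4))
```

```text
True
[0.37402697 0.30312293 0.03801496] [-0.40543916 -2.99937182  8.36505683]
19.3583 [-0.29787996  0.48353211 -0.73334348]
L [0.0377 0.0368 0.0374 0.0372 0.0371 0.0378 0.036  0.0365 0.0387]
M [0.0511 0.0505 0.0488 0.0503 0.0507 0.0512 0.0499 0.0494 0.0506]
R [0.0508 0.0511 0.0509 0.0502 0.0509 0.051  0.0512 0.0501 0.0506]
```

View pics/w2.png

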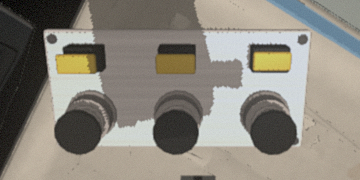

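View pics/t2.png

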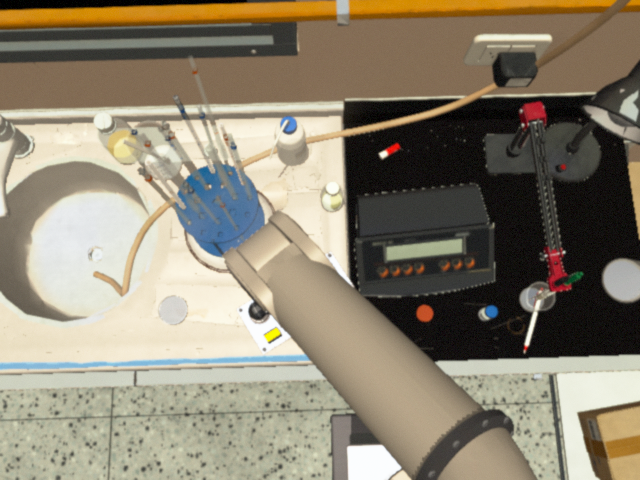

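The left tag's top is at about 38 mm, fully down, and the other two are at about 51 mm. In the top view the petri dish (173,310), stopper (425,313), vial (488,313) and bottle (332,197) haven't moved. The arm is clear, so I'm handing in.

```bash
python3 -c "
from cell import env,job
job.job_done();print(env.get_state()['time'])"
```

```text
the job is handed in; nothing more can be done
the job is handed in; nothing more can be done
```

I pressed the three pads left, middle, right. The left foot is the softest, so I pushed its tag fully down, moved clear and handed the job in about 19 s into the 45 s limit.

| Foot | Force at the deepest press (about 7–8 mm) | Fitted stiffness |
|---|---|---|
| Left | 5.0 N | about 0.5 N/mm |
| Middle | 9.3 N | about 1.2 N/mm |
| Right | 16.7 N | about 2.1 N/mm |

- **Tags:** the fingertips stopped at z = 38.0 mm on the left tag. Wrist depth afterwards put its top at about 37 mm and the other two at about 51 mm.
- **Bystanders:** all four are at the same pixels as before in the top view.
- **Clear of contact:** the wrist force was under 1 N after moving away.
- **What disagreed:**
  - The four left-pad readings were not quite linear, and the fitted 0.48 N/mm is just below the stated 0.5–2.2 N/mm. The gap to the other two feet is large enough that the choice is not in doubt.
  - The plate measured about 0.53 rad of turn, not the stated 0.1–0.4 rad, but the top and wrist views agreed with each other to about 2 mm.
- **Not checked:** I did not measure the pads' spring-back separately; in the wrist picture they look as they did before.

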